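# Shut the parts washer and set its feed valve

## Task

The parts washer is loaded: first push its drop-down door up until it is fully shut. Then set the feed valve beside it: turn its red handwheel clockwise until it comes to its stop, then back it off exactly two full turns. Finish while still holding the wheel's black handle in the gripper, with the wheel at rest there, ready to shut it again, and leave the loose things lying around undisturbed.

Things in the scene. Friction and masses are not known exactly. Their poses are not given: they have to be found in the camera images.
- washer: bench-top spray wash cabinet for bicycle parts, fixed to the bench, blue and steel, 360 mm wide (its y), 280 mm deep (its x), 275 mm high. Origin on the bench surface, 40 mm in front of the middle of its front face; its x axis points level from the front to the back of the cabinet (away from who stands before it), z up.
- washer_door (a joint): angle of the cabinet's drop door in rad: 0 = upright and fully shut, against its stop; grows as the top edge comes down and outwards (towards the washer's -x). The door is 352 mm wide, 205 mm high, 18 mm thick, steel with a window, 0.7 kg; its hinge is stiff so it stays at whatever angle it is left at; pushing it shut at the bar takes about 4 to 6 N.
- door_hinge (a point): middle of the door's hinge line, at the foot of the cabinet's front face, 50 mm above the bench; the line runs along the washer's y. Axes turn with the door: z up along the door, -x out of its outer face.
- door_bar (a point): middle of the door's black bar handle: a round bar 16 mm thick and 200 mm long, parallel to the hinge line, 187 mm from the hinge along the door and 35 mm proud of the outer face (53 mm on the door's -x side of the hinge line; 27 mm of clear gap behind the bar). When shut it lies 13 mm in front (washer's -x) of the washer's origin and 237 mm above the bench.
- feed_valve (a joint): angle of the red feed-valve handwheel in rad: 0 = shut, hard against its stop; grows as it is opened (counter-clockwise seen from above), 6.283 per turn, and can go up to five turns. It is found somewhat open, by less than one turn. The wheel does not rise; it stays where it is left; about 0.25 N m to turn it (5 N at the handle).
- wheel_centre (a point): centre of the handwheel's rim, on its vertical axis, 157 mm above the bench. Rim 104 mm across its centre line, 16 mm thick, four spokes. The valve sits on a pipe bridge fixed to the bench, 234 mm long.
- valve_handle: black upright revolving handle on the rim of the handwheel: a cylinder 25 mm in diameter, 60 mm tall, origin at its centre (half-way up), 52 mm from the wheel's axis and 43 mm above the level of wheel_centre (200 mm above the bench; its foot is 5 mm above the rim). It spins freely on its own upright pin, so that a gripper that holds it need not turn while it goes round with the wheel.
- spray_bottle: loose blue bottle, 60 mm in diameter, 150 mm tall, behind the valve; leave it alone. Origin under its foot.
- lube_bottle: loose small green bottle, 40 mm in diameter, 110 mm tall, near the valve; leave it alone. Origin under its foot.
- cone_wrench: loose flat steel wrench, 160 mm long, on the bench in front of the valve; leave it alone. Origin under its middle, long along its x.
- cassette: loose steel sprocket cluster, 100 mm across, 30 mm high, on the washer's roof; leave it alone. Origin under its foot.
Things that resemble listed ones, but are neither listed nor needed, are in the scene too. Of the things that look like the part that bears feed_valve, the largest one is meant.

How it is judged:
On the way, in this order (a step that is already met when the one before it is completed fails the run):
1. the washer door is pushed fully shut (value of joint washer_door below 0.05 rad), for 0.2 s.
2. with the door shut, the handwheel is turned clockwise onto its stop (value of joint feed_valve below 0.07 rad and value of joint washer_door below 0.05 rad), for 0.1 s.
At the end, for the whole second after the job is handed in: The door is shut (within 0.05 rad), the handwheel stands still two turns open from its stop (12.57 rad, within 0.2 rad), and the handle is between the gripper's fingers, gripped with more than 2 N (value of joint washer_door below 0.05 rad and value of joint feed_valve between 12.366 and 12.766 rad and velocity of joint feed_valve between -0.1 and 0.1 rad/s and distance between the grasp point and valve_handle below 0.04 m and horizontal distance between the grasp point and valve_handle below 0.025 m and contact force between the fingers and valve_handle above 2 N); the arm keeps its last pose, push and grip.
It fails at once if a loose thing is moved by more than 30 mm (distance of any of spray_bottle, lube_bottle, cone_wrench, cassette from where it was at the start of the episode above 0.03 m).
It also fails if it takes over 72 s, if anything falls off the work surface, if the arm or the gripper's body presses on something with over 40 N, if the wrist force passes 120 N, or if a joint passes its speed limit or range.

## Robot

A 6-joint arm with a two-finger parallel gripper is mounted at the origin on the work surface. World frame = base frame: x ahead of the robot, y to its left, z up, the work surface at z = 0. Lengths are in m, angles in rad, forces in N, time in s.
With the tool pointing down it reaches from about 0.35 to 0.775 m from the base axis. Payload 5.5 kg.
Tool frame: the origin (TCP) lies on the centre line of the jaws, within the pads' length; the fingertips stand 11 mm ahead of it and the grasp point (between the pads) lies 8 mm behind it; z points along the fingers, y is the line along which they close (so a half turn about z gives the same grasp; the last joint's range is limited). The gripper opens to 85 mm and grips with 20 to 120 N. Pads are 22 mm wide; open, the fingers measure 114 mm over their backs; the gripper's body (76 mm by 85 mm) begins 54 mm behind the grasp point. The pads swing forward as they close: fully open they stand 13 mm farther back than shut.
Start: joints at [1.085, 0.313, 0.046, 1.304, 0, 1.431], TCP at [0.195, 0.541, 0.242] pointing down, gripper open.
Joint ranges: [-2.76, 2.76], [-0.86, 1.69], [-1.03, 1.26], [-2.2, 2.34], [-1.47, 1.5], [-3.14, 3.14]. Speed limits (rad/s): [2.57, 2.57, 3.14, 3.14, 3.14, 3.14].

## Interface

Orientations are given as a unit quaternion [w, x, y, z].
In Python, from workcell import get_state, eyes, env gives the robot as it stands.
- The arm moves only by the shell command python3 -m inch 'ROWS' [OPENING] [FORCE]. ROWS is JSON, one flat list of numbers, 4 for each row, row after row: the shift along the tool's x, y, z in cm, then the turn about the tool's z in rad. A call has exactly 5 rows; each row shifts and turns the commanded pose from where the row before left it, along the tool's axes as they then stand; what a row does not reach is not made up. A row lasts 1/12 s, in which the tool goes at most 41.7 mm and 7.16 degrees, less where a joint would pass 70% of its speed; a pose out of reach is approached as far as the arm can. A call is refused whole if a number of a shift passes 4.17 or a number of a turn 0.125, either way. A call with a gripper value outside its range is refused whole. OPENING is the opening, from -1 (shut) to 1 (fully open), set as the call begins (- or left out, the last holds). The fingers move at their own pace and stop on an object; FORCE is the grip in N (left out, the last holds). Time passes only in rows, so rows that do not move let the fingers close, or fill a call up. It gives the time, the measured TCP pose, the force, the opening and the grip force at its end, in the units of the state.
- get_state(): the state, without advancing time (a new reading comes with each control period).
- eyes.read_camera(name): name is "side" or "top" or "wrist"; returns the picture (384x512x3 uint8, red, green, blue); there is no depth.
- eyes.camera_info(name): a dict with "fovy" (degrees; the focal length in pixels is half the picture's height over the tangent of half this angle, whatever the lens; pixels are square), "cx", "cy" (the principal point, pixels), "xyz" and "orientation" of the camera in the world. Camera axes: x right, y down, z forward; pixel columns grow to the right and rows downward; lengths in m; the calibration is good to about 2 mm. A picture is of the moment at which its call begins: read the wrist's pose just before it. camera_info takes no time and is no camera call; for the wrist camera it gives the pose at the moment of the call.
- env.hand_in(): hands the job in; it is judged then, once.
The state is a dict: "clock": time; "joint_pos": joint angles; "qvel": joint speeds; "tau": joint torques, N m; "tcp_pos": TCP position; "orientation": TCP orientation; "wrist_force": force on the tool from outside, world axes, zero at the start; "ft_torque": the same for the moment, N m; "finger_gap": finger opening in m; "grip_force": force on a finger pad.
Only numpy, scipy, OpenCV 4.12 (cv2) and the standard library are available. Lean on these libraries where they do the work, as an engineer would, in place of code of your own. Each camera call takes 0.05 s, during which the arm holds its last target. There are 200 camera calls.

## Working session

There is one attempt and no reset: what is moved stays moved. The work goes in short steps, Python scripts to look and compute and a shell command to move; the robot and the scene stay as the last step left them, time stands still between calls to the robot, and variables do not carry over. Pictures are saved under pics/ and viewed, at most 10 in all, crops included, and the job is handed in when it is done.

```bash
mkdir -p pics; ls
cat > h.py <<'E'
import numpy as np,cv2
from scipy.spatial.transform import Rotation as R
from workcell import get_state,eyes,env
def rot(q): return R.from_quat([q[1],q[2],q[3],q[0]]).as_matrix()
def info(n):
    i=eyes.camera_info(n); return i
def ray(i,u,v):
    f=192/np.tan(np.radians(i['fovy'])/2)
    d=rot(i['orientation'])@np.array([(u-i['cx'])/f,(v-i['cy'])/f,1]); return np.array(i['xyz']),d
def atz(i,u,v,z):
    o,d=ray(i,u,v); return o+d*(z-o[2])/d[2]
def proj(i,p):
    f=192/np.tan(np.radians(i['fovy'])/2)
    c=rot(i['orientation']).T@(np.array(p)-i['xyz']); return np.array([i['cx']+f*c[0]/c[2],i['cy']+f*c[1]/c[2]])
def snap(n,name):
    im=eyes.read_camera(n)[:,:,::-1]; cv2.imwrite(f'pics/{name}.png',im); return im
E
python3 - <<'E'
from h import *
for n in('top','side'):
    i=info(n); print(n,i); snap(n,n+'0')
a=cv2.imread('pics/top0.png');print(get_state()['orientation'],get_state()['tcp_pos'],get_state()['clock'])
E
```

```text
pics
top {'fovy': 43.129789195720235, 'cx': 256.1821924600731, 'cy': 194.12079144779383, 'xyz': array([ 0.44075094, -0.07613958,  1.54983127]), 'orientation': array([-0.00749723,  0.70713602, -0.70657697,  0.02552321])}
side {'fovy': 44.902109578521696, 'cx': 255.93700269701077, 'cy': 190.22941505126332, 'xyz': array([ 0.06261438, -1.33832811,  1.19151628]), 'orientation': array([-0.4372865 ,  0.88419024, -0.14496757,  0.07728221])}
[-2.49319029e-04  1.72031727e-01  9.85091059e-01 -7.92703736e-04] [0.19468871 0.54057462 0.24147811] 0.1
```

View pics/top0.png

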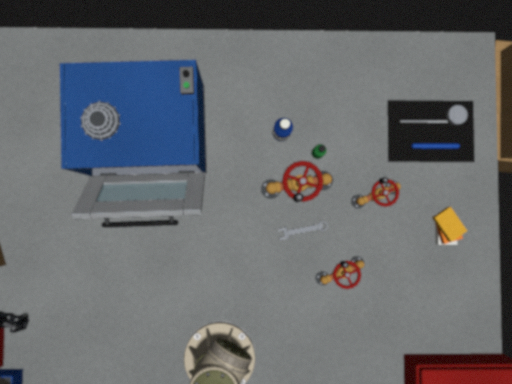

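View pics/side0.png

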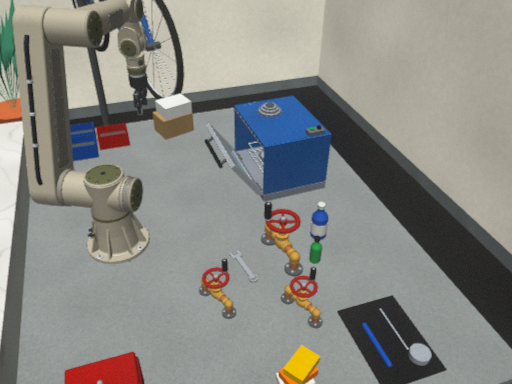

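Three red wheels stand in the top view, at pixels (303,181), (385,192) and (347,275). The one at (303,181) is clearly the largest, and it also has the wrench in front and the bottles behind, so it is the one meant. The door hangs open with its bar at about (103..178, 222). I'll confirm both in an enlarged crop.

Run:
```python
from h import *
a=cv2.imread('pics/top0.png')
c=cv2.resize(a[110:240,60:210],None,fx=4,fy=4,interpolation=3); d=cv2.resize(a[110:240,255:305+50],None,fx=2,fy=2,interpolation=3)
b=cv2.imread('pics/side0.png')
e=cv2.resize(b[190:290,245:345],None,fx=2,fy=2,interpolation=3)
W=np.zeros((520,800,3),np.uint8);W[:,:600]=c;W[:260,600:800]=d;W[260:460,600:800]=e
cv2.imwrite('pics/c0.png',W)
```

```text
(no output)
```

View pics/c0.png

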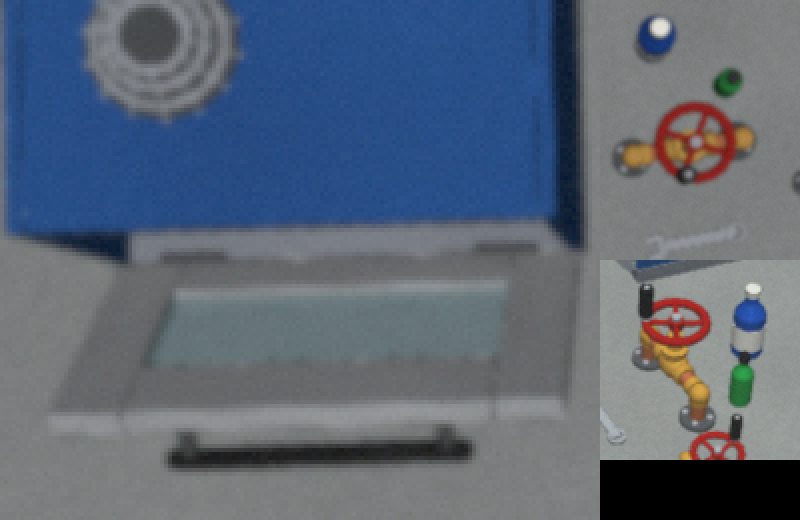

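```bash
cat > fit.py <<'E'
from h import *
from scipy.optimize import least_squares
i=info('top'); s=info('side')
c=[atz(i,u,v,.275) for u,v in [(62,168),(198.7,165.5),(196,60),(60,63)]]
for p in c: print(np.round(p,3))
obs=[((-.1),(178,222.5)),(.1,(102,225))]
def W(p,l): 
    ca,sa=np.cos(p[2]),np.sin(p[2]); return np.array([p[0]+ca*l[0]-sa*l[1],p[1]+sa*l[0]+ca*l[1],l[2]])
def bar(p,y,th=None):
    th=p[3] if th is None else th
    # door frame z along door, -x outward; hinge at local x=.04,z=.05
    x=-.053;z=.187
    return W(p,[.04+np.cos(th)*x-np.sin(th)*z,y,.05+np.cos(th)*z-np.sin(th)*(-x)*1.0 if 0 else .05+np.cos(th)*z+np.sin(th)*x])
def f(p):
    r=[]
    for l,uv in zip([(.04,.18,.275),(.04,-.18,.275),(.32,-.18,.275),(.32,.18,.275)],[(62,168),(198.7,165.5),(196,60),(60,63)]): r+=list(proj(i,W(p,l))-uv)
    for y,uv in obs: r+=list(proj(i,bar(p,y))-uv)
    return r
q=least_squares(f,[.45,.3,0,.8]); p=q.x
if __name__=='__main__':
    print(p,np.round(q.fun,1)); print('bar',bar(p,0),'shut',bar(p,0,0)); print('side bar ends',proj(s,bar(p,-.1)),proj(s,bar(p,.1)))
    for u,v,z in [(303.5,181,.157),(298,197,.23),(283,127,.15),(319,151,.11),(283,236,0),(325,224,0)]: print(np.round(atz(i,u,v,z),3))
    w=atz(i,303.5,181,.157); h=atz(i,298,197,.23); print(proj(s,w),proj(s,h), np.linalg.norm((h-w)[:2]))
    st=get_state(); print(rot(st['orientation']).round(3))
E
python3 fit.py
```

```text
[0.568 0.398 0.275]
[0.575 0.042 0.275]
[0.856 0.051 0.275]
[0.845 0.408 0.275]
[0.53120479 0.21915585 0.03075724 0.60223882] [-0.9  0.8  0.8 -0.5  0.8 -0.  -0.2 -0.1 -2.4  0.   2.  -0.3]
bar [0.42164754 0.21578511 0.17407707] shut [0.51821094 0.21875607 0.237     ]
side bar ends [220.23831288 165.5742424 ] [206.1534794  140.33889915]
[ 0.544 -0.248  0.157]
[ 0.495 -0.224  0.23 ]
[ 0.702 -0.19   0.15 ]
[ 0.637 -0.301  0.11 ]
[ 0.38  -0.201  0.   ]
[ 0.418 -0.336  0.   ]
[283.10633909 221.21356929] [267.54110026 202.98016868] 0.05480571795762124
[[-0.941  0.339 -0.001]
 [ 0.339  0.941 -0.001]
 [ 0.    -0.002 -1.   ]]
```

The top view's largest wheel fits: measured handle radius 55 mm against the stated 52 mm, and the crop shows the black handle at (298,197). The washer fit is good and the side view agrees on the bar's ends. Door angle is about 0.60 rad. I'll go to the front of the bar with the gripper closed and squared to the door.

```bash
python3 -m inch '[0,0,0,-0.125, 0,0,0,-0.125, 0,0,0,-0.125, -1.67,-3.3,0,0, -1.67,-3.3,0,0]' -1 40
python3 -m inch '[-1.67,-3.3,0,0, -1.67,-3.3,0,0, -1.67,-3.3,0,0, -1.67,-3.3,0,0, -1.67,-3.3,0,0]'
python3 -m inch '[-1.67,-3.3,0,0, -1.67,-3.3,0,0, -1.67,-3.3,0,0, 0,0,0,0, 0,0,0,0]'
python3 - <<'E'
from fit import *
st=get_state();print(st['tcp_pos'],st['clock'],st['wrist_force']);print(rot(st['orientation']).round(3))
t=st['tcp_pos']; 
d=bar(p,0)-t; print('bar rel (tool cm)',rot(st['orientation']).T@d*100)
for th in np.arange(.6,-.05,-.1): print(round(th,1),(rot(st['orientation']).T@(bar(p,0,th)-t)*100).round(2))
E
```

```text
clock: 0.52
tcp_pos: [0.2297, 0.476, 0.2412]
orientation: [-0.0, -0.017, 1.0, -0.0]
wrist_force: [0.6, -0.3, -0.1]
finger_gap: 0.0253
grip_force: 0.0
clock: 0.93
tcp_pos: [0.3187, 0.3118, 0.242]
orientation: [-0.0, -0.015, 1.0, -0.0]
wrist_force: [0.3, 0.1, 0.1]
finger_gap: -0.0002
grip_force: 0.0
clock: 1.35
tcp_pos: [0.3722, 0.2142, 0.242]
orientation: [-0.0, -0.012, 1.0, 0.0]
wrist_force: [-0.0, -0.4, -0.1]
finger_gap: -0.0
grip_force: 0.0
[0.568 0.398 0.275]
[0.575 0.042 0.275]
[0.856 0.051 0.275]
[0.845 0.408 0.275]
[0.37222451 0.21422937 0.24203828] 1.35 [-0.02060801 -0.44432478 -0.14769466]
[[-1.    -0.024 -0.001]
 [-0.024  1.     0.   ]
 [ 0.001  0.    -1.   ]]
bar rel (tool cm) [-4.94825195  0.03559861  6.7934792 ]
0.6 [-4.98  0.04  6.76]
0.5 [-6.29  0.04  5.33]
0.4 [-7.74  0.05  4.04]
0.3 [-9.32  0.06  2.9 ]
0.2 [-11.     0.08   1.92]
0.1 [-12.77   0.09   1.12]
0.0 [-14.61   0.1    0.5 ]
```

```bash
python3 -m inch '[0,0,2.6,0, 0,0,2.6,0, 0,0,2.2,0, 0,0,0,0, 0,0,0,0]'
python3 -m inch '[-0.7,0,0,0, -0.7,0,0,0, -0.7,0,0,0, -0.5,0,0,0, 0,0,0,0]'
python3 -m inch '[-0.6,0,0,0, -0.6,0,-0.3,0, -0.6,0,-0.5,0, 0,0,0,0, 0,0,0,0]'
python3 - <<'E'
from h import *
snap('side','s1')
cv2.imwrite('pics/s1c.png',cv2.resize(cv2.imread('pics/s1.png')[60:220,110:350],None,fx=3,fy=3,interpolation=3))
E
```

```text
clock: 1.77
tcp_pos: [0.3699, 0.2165, 0.1676]
orientation: [-0.002, -0.015, 1.0, -0.0]
wrist_force: [0.6, 0.8, -0.6]
finger_gap: 0.0001
grip_force: 0.0
clock: 2.18
tcp_pos: [0.3996, 0.2171, 0.169]
orientation: [0.001, -0.014, 1.0, 0.0]
wrist_force: [0.6, -0.7, -0.3]
finger_gap: -0.0002
grip_force: 0.0
clock: 2.6
tcp_pos: [0.41, 0.217, 0.1757]
orientation: [-0.006, -0.015, 1.0, 0.0]
wrist_force: [-15.9, 0.8, 10.3]
finger_gap: -0.0003
grip_force: 7.9
```

View pics/s1c.png

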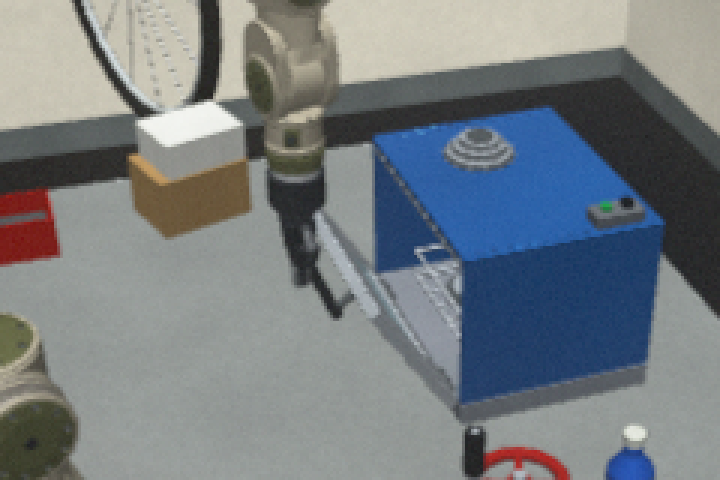

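The finger met the bar at about x 0.41, but the push has an upward part, so the tips are too high on the bar. I'll back off, go lower and push again.

```bash
python3 -m inch '[1,0,0,0, 1,0,0,0, 0,0,1,0, 0,0,1,0, 0,0,0,0]'
python3 -m inch '[-0.6,0,0,0, -0.6,0,0,0, -0.5,0,0,0, 0,0,0,0, 0,0,0,0]'
python3 -m inch '[-0.6,0,0,0, -0.6,0,0,0, 0,0,0,0, 0,0,0,0, 0,0,0,0]'
```

```text
clock: 3.07
tcp_pos: [0.3947, 0.2163, 0.1541]
orientation: [-0.001, -0.015, 1.0, -0.0]
wrist_force: [-0.3, -0.7, -0.8]
finger_gap: -0.0003
grip_force: 0.0
clock: 3.48
tcp_pos: [0.41, 0.2171, 0.1559]
orientation: [-0.003, -0.015, 1.0, 0.0]
wrist_force: [-10.0, 0.3, 5.8]
finger_gap: -0.0002
grip_force: 4.9
clock: 3.9
tcp_pos: [0.4105, 0.2171, 0.1555]
orientation: [-0.013, -0.016, 1.0, 0.0]
wrist_force: [-43.8, 2.1, 30.8]
finger_gap: -0.0003
grip_force: 6.2
```

The forces are a stiction jam: the finger holds the bar down while pushing forward, leaving about 4 N along the bar's arc. I have to rise with the bar, following its arc (starting about 1.3 forward to 1.45 up).

```bash
python3 -m inch '[0,0,-0.5,0, 0,0,-0.5,0, -0.3,0,-0.6,0, -0.4,0,-0.6,0, 0,0,0,0]'
python3 -m inch '[-0.65,0,-0.75,0, -0.65,0,-0.75,0, 0,0,0,0, 0,0,0,0, 0,0,0,0]'
```

```text
clock: 4.32
tcp_pos: [0.4316, 0.2177, 0.179]
orientation: [-0.001, -0.015, 1.0, -0.0]
wrist_force: [-5.1, -0.6, 3.8]
finger_gap: 0.0002
grip_force: 3.1
clock: 4.73
tcp_pos: [0.4458, 0.2183, 0.1935]
orientation: [0.001, -0.014, 1.0, 0.0]
wrist_force: [0.1, 0.2, -0.8]
finger_gap: 0.0
grip_force: 0.0
```

```bash
python3 -m inch '[-0.8,0,-0.6,0, -0.8,0,-0.5,0, -0.8,0,-0.5,0, -0.8,0,-0.4,0, 0,0,0,0]'
python3 -m inch '[-0.7,0,-0.3,0, -0.7,0,-0.3,0, -0.5,0,-0.15,0, 0,0,0,0, 0,0,0,0]'
```

```text
clock: 5.15
tcp_pos: [0.4774, 0.2191, 0.2134]
orientation: [0.0, -0.014, 1.0, 0.0]
wrist_force: [-0.7, -0.5, 0.2]
finger_gap: -0.0004
grip_force: 0.3
clock: 5.57
tcp_pos: [0.4964, 0.2197, 0.221]
orientation: [0.001, -0.015, 1.0, 0.0]
wrist_force: [0.2, 0.3, 0.8]
finger_gap: 0.0001
grip_force: 0.2
```

```bash
python3 -m inch '[-0.3,0,-0.1,0, -0.3,0,-0.1,0, -0.2,0,0,0, 0,0,0,0, 0,0,0,0]'
python3 -m inch '[-0.2,0,0,0, -0.2,0,0,0, -0.2,0,0,0, 0,0,0,0, 0,0,0,0]'
python3 - <<'E'
from h import *
snap('side','s2')
cv2.imwrite('pics/s2c.png',cv2.resize(cv2.imread('pics/s2.png')[60:220,110:350],None,fx=3,fy=3,interpolation=3))
E
```

```text
clock: 5.98
tcp_pos: [0.5021, 0.2199, 0.2228]
orientation: [-0.001, -0.015, 1.0, 0.0]
wrist_force: [-8.0, 1.6, 3.1]
finger_gap: -0.0006
grip_force: 3.8
clock: 6.4
tcp_pos: [0.5023, 0.2199, 0.2228]
orientation: [-0.006, -0.015, 1.0, -0.0]
wrist_force: [-24.5, -0.7, 13.8]
finger_gap: -0.0001
grip_force: 12.4
```

View pics/s2c.png

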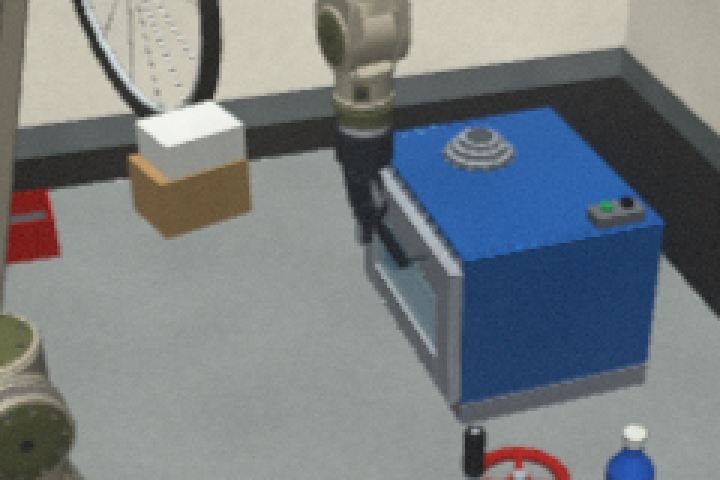

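The door is flush with the cabinet front. The push force (24 N, about 20 N along the arc) is well above the 6 N hinge drag, so the door is on its stop. Now back off, lift, open and cross to above the valve handle.

```bash
python3 -m inch '[2,0,0,0, 2,0,0,0, 1,0,-2.5,0, 0,0,-3,0, 0,0,-3,0]'
python3 -m inch '[0,-4,0,0, 0,-4,0,0, 0,-4,0,0, 0,-4,0,0, 0,-4,0,0]' 1
python3 -m inch '[0,-4,0,0, 0,-4,0,0, 0,-4,0,0, 0,-4,0,0, 0,-4,0,0]'
python3 -m inch '[0,-4,0,0, 0,0,0,0, 0,0,0,0, 0,0,0,0, 0,0,0,0]'
python3 - <<'E'
from h import *
st=get_state(); i=info('wrist'); a=snap('wrist','w1'); b=snap('top','t1')
np.save('w1.npy',i,allow_pickle=True)
print(st['tcp_pos'],rot(st['orientation']).round(3),i['xyz'],proj(i,[.495,-.224,.23]),proj(i,[.544,-.248,.157]))
c=cv2.resize(b[110:240,240:370],None,fx=2,fy=2,interpolation=3)
W=np.zeros((384,772,3),np.uint8);W[:,:512]=a;W[:260,512:]=c;cv2.imwrite('pics/m1.png',W)
E
```

```text
clock: 6.87
tcp_pos: [0.4592, 0.2184, 0.3088]
orientation: [0.0, -0.015, 1.0, -0.0]
wrist_force: [0.2, 0.3, 0.3]
finger_gap: -0.0
grip_force: 0.0
clock: 7.28
tcp_pos: [0.4662, 0.0166, 0.3085]
orientation: [0.002, -0.015, 1.0, -0.001]
wrist_force: [0.4, 1.1, 0.2]
finger_gap: 0.0603
grip_force: 0.0
clock: 7.7
tcp_pos: [0.4717, -0.1842, 0.3084]
orientation: [0.001, -0.014, 1.0, -0.001]
wrist_force: [0.1, 0.2, 0.4]
finger_gap: 0.0852
grip_force: 0.0
clock: 8.12
tcp_pos: [0.4725, -0.2206, 0.308]
orientation: [0.0, -0.015, 1.0, -0.0]
wrist_force: [-1.3, 0.7, 0.3]
finger_gap: 0.0855
grip_force: 0.0
[ 0.47251878 -0.22060846  0.3080109 ] [[-1.    -0.03   0.001]
 [-0.03   1.    -0.   ]
 [-0.001 -0.    -1.   ]] [ 0.40475484 -0.22302738  0.43990443] [251.84917821 229.9854265 ] [227.90887625 245.55217612]
```

View pics/m1.png

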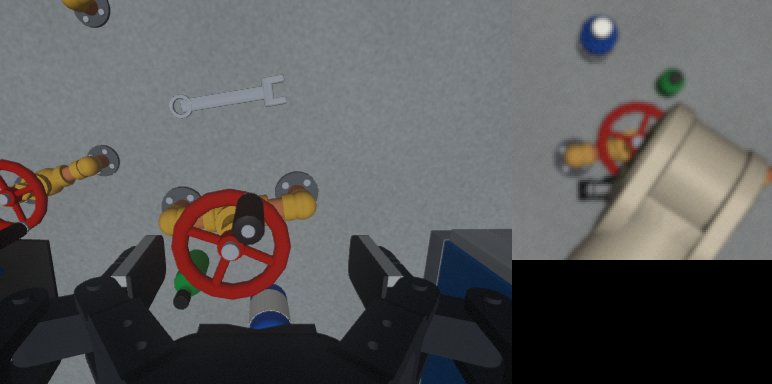

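In the wrist picture the handle's top is at (248,231), the big wheel's rim centres on about (231,244), the green bottle is at (190,275) and the blue one at (268,308). This agrees with the top-view estimate to within 5 mm.

```bash
cat > g.py <<'E'
from h import *
st=get_state();i=info('wrist')
h=atz(i,248.5,231,.23); w=atz(i,231.5,244,.157); print(h,w,np.linalg.norm((h-w)[:2]),np.arctan2(*(h-w)[1::-1]))
T=rot(st['orientation']); print((T.T@(h-st['tcp_pos'])*100).round(2))
print('lube',atz(i,182,300,.11),'spray',atz(i,268,325,.15))
E
python3 g.py
```

```text
[ 0.49598514 -0.22591642  0.23      ] [ 0.54232278 -0.24383614  0.157     ] 0.04968191968284351 2.7725861902892444
[-2.32 -0.65  7.81]
lube [ 0.64284966 -0.30796467  0.11      ] spray [ 0.64322763 -0.2027586   0.15      ]
```

```bash
python3 -m inch '[-1.15,-0.25,0,0, -1.15,-0.25,0,0, 0,0,2.5,0, 0,0,2.5,0, 0,0,2.5,0]'
python3 -m inch '[0,0,2.5,0, 0,0,1.3,0, 0,0,0,0, 0,0,0,0, 0,0,0,0]'
python3 -m inch '[0,0,0,0, 0,0,0,0, 0,0,0,0, 0,0,0,0, 0,0,0,0]' -1 40
python3 -m inch '[0,0,0,0, 0,0,0,0, 0,0,0,0, 0,0,0,0, 0,0,0,0]'
```

```text
clock: 8.63
tcp_pos: [0.4963, -0.2244, 0.2326]
orientation: [0.001, -0.016, 1.0, -0.001]
wrist_force: [0.7, -0.1, 0.0]
finger_gap: 0.0856
grip_force: 0.0
clock: 9.05
tcp_pos: [0.4962, -0.2253, 0.1962]
orientation: [0.001, -0.015, 1.0, -0.001]
wrist_force: [-0.5, 0.3, 0.2]
finger_gap: 0.0849
grip_force: 0.0
clock: 9.47
tcp_pos: [0.4956, -0.2258, 0.1952]
orientation: [0.0, -0.015, 1.0, -0.0]
wrist_force: [-1.0, -7.1, 3.4]
finger_gap: 0.0257
grip_force: 6.2
clock: 9.88
tcp_pos: [0.4957, -0.2259, 0.1953]
orientation: [0.0, -0.015, 1.0, -0.0]
wrist_force: [-0.6, -1.4, 5.0]
finger_gap: 0.024
grip_force: 39.2
```

Gripped: the gap is 24 mm on the 25 mm handle. I'll tabulate the orbit rows (15° each, tool cm) to write the moves from.

```bash
cat > orb.py <<'E'
from h import *
import sys
def table(az0,sgn,n=24,step=15,r=.052):
    T=rot(get_state()['orientation']); az=np.radians(az0+sgn*step*np.arange(n+1))
    P=np.c_[np.cos(az),np.sin(az),0*az]*r; D=np.diff(P,axis=0)@T*100
    for k in range(0,n,5): print(round(az0+sgn*step*k)%360,'  '.join('%.2f,%.2f'%tuple(d[:2]) for d in D[k:k+5]))
if __name__=='__main__': table(float(sys.argv[1]),int(sys.argv[2]))
E
python3 orb.py 157 -1
```

```text
157 -0.72,1.15  -1.00,0.92  -1.20,0.63  -1.32,0.30  -1.36,-0.05
82 -1.30,-0.40  -1.15,-0.72  -0.92,-1.00  -0.63,-1.20  -0.30,-1.32
7 0.05,-1.36  0.40,-1.30  0.72,-1.15  1.00,-0.92  1.20,-0.63
292 1.32,-0.30  1.36,0.05  1.30,0.40  1.15,0.72  0.92,1.00
217 0.63,1.20  0.30,1.32  -0.05,1.36  -0.40,1.30
```

```bash
python3 -m inch '[-0.72,1.15,0,0, -1.0,0.92,0,0, -1.2,0.63,0,0, 0,0,0,0, 0,0,0,0]'
python3 -m inch '[-1.32,0.3,0,0, -1.36,-0.05,0,0, 0,0,0,0, 0,0,0,0, 0,0,0,0]'
```

```text
clock: 10.3
tcp_pos: [0.5249, -0.1963, 0.1953]
orientation: [0.001, -0.015, 1.0, 0.001]
wrist_force: [2.0, 5.7, 5.9]
finger_gap: 0.0242
grip_force: 39.8
clock: 10.72
tcp_pos: [0.5523, -0.1932, 0.1953]
orientation: [0.002, -0.015, 1.0, 0.001]
wrist_force: [4.7, 4.1, 4.9]
finger_gap: 0.0242
grip_force: 39.9
```

```bash
python3 -m inch '[-1.3,-0.4,0,0, -1.15,-0.72,0,0, -0.92,-1.0,0,0, 0,0,0,0, 0,0,0,0]'
python3 -m inch '[-0.63,-1.2,0,0, -0.3,-1.32,0,0, 0,0,0,0, 0,0,0,0, 0,0,0,0]'
```

```text
clock: 11.13
tcp_pos: [0.5871, -0.2151, 0.1954]
orientation: [0.002, -0.015, 1.0, -0.0]
wrist_force: [6.5, 0.0, 1.9]
finger_gap: 0.0238
grip_force: 40.1
clock: 11.55
tcp_pos: [0.5955, -0.2361, 0.1953]
orientation: [0.001, -0.016, 1.0, 0.003]
wrist_force: [2.6, 9.8, 8.3]
finger_gap: 0.024
grip_force: 41.4
```

```bash
python3 -m inch '[0.05,-0.7,0,0, 0,0,0,0, 0,0,0,0, 0,0,0,0, 0,0,0,0]'
python3 - <<'E'
from h import *
from scipy.optimize import least_squares
P=np.array([(.4957,-.2259),(.5249,-.1963),(.5523,-.1932),(.5871,-.2151),(.5955,-.2361)])
q=least_squares(lambda c:np.hypot(*(P-c[:2]).T)-c[2],[.543,-.246,.052]);print(q.x,q.fun)
E
```

```text
clock: 11.97
tcp_pos: [0.5955, -0.2364, 0.1952]
orientation: [0.001, -0.018, 1.0, 0.008]
wrist_force: [4.7, 29.6, 10.5]
finger_gap: 0.024
grip_force: 42.5
[ 0.54422925 -0.24454272  0.05197994] [ 6.97114790e-06 -8.99223975e-06 -6.76172017e-06  2.75055874e-05
 -1.87149712e-05]
```

The circle through the measured points is clean: centre (0.5442, -0.2445), r 52.0 mm. The handle stands still under 30 N (1.5 N m against the 0.25 drag), so this is the stop, at azimuth 9.0°. I'll relieve the over-push, then go two turns counter-clockwise.

```bash
python3 -m inch '[0,0.5,0,0, 0,0.4,0,0, 0,0,0,0, 0,0,0,0, 0,0,0,0]'
python3 orb.py 9 1
```

```text
clock: 12.38
tcp_pos: [0.5955, -0.2361, 0.1953]
orientation: [0.002, -0.015, 1.0, 0.001]
wrist_force: [5.3, 6.1, 5.4]
finger_gap: 0.024
grip_force: 41.5
9 0.35,1.31  0.67,1.18  0.96,0.96  1.17,0.68  1.31,0.36
84 1.36,0.01  1.31,-0.35  1.18,-0.67  0.96,-0.96  0.68,-1.17
159 0.36,-1.31  0.01,-1.36  -0.35,-1.31  -0.67,-1.18  -0.96,-0.96
234 -1.17,-0.68  -1.31,-0.36  -1.36,-0.01  -1.31,0.35  -1.18,0.67
309 -0.96,0.96  -0.68,1.17  -0.36,1.31  -0.01,1.36
```

```bash
python3 -m inch '[0.35,1.31,0,0, 0.67,1.18,0,0, 0.96,0.96,0,0, 1.17,0.68,0,0, 1.31,0.36,0,0]'
python3 -m inch '[1.36,0.01,0,0, 1.31,-0.35,0,0, 1.18,-0.67,0,0, 0.96,-0.96,0,0, 0.68,-1.17,0,0]'
python3 -m inch '[0.36,-1.31,0,0, 0.01,-1.36,0,0, 0,0,0,0, 0,0,0,0, 0,0,0,0]'
python3 -c "
from h import *
t=get_state()['tcp_pos'];d=t[:2]-np.array([.5442,-.2445]);print(np.hypot(*d),np.degrees(np.arctan2(d[1],d[0])))"
```

```text
clock: 12.8
tcp_pos: [0.5501, -0.1928, 0.1953]
orientation: [0.002, -0.015, 1.0, 0.001]
wrist_force: [5.4, 0.7, 4.4]
finger_gap: 0.0239
grip_force: 41.5
clock: 13.22
tcp_pos: [0.4952, -0.2268, 0.1953]
orientation: [0.002, -0.015, 1.0, 0.001]
wrist_force: [10.6, 2.0, 0.0]
finger_gap: 0.0241
grip_force: 41.3
clock: 13.63
tcp_pos: [0.4934, -0.2557, 0.1953]
orientation: [0.002, -0.014, 1.0, -0.001]
wrist_force: [6.7, -3.2, 1.7]
finger_gap: 0.0242
grip_force: 41.2
0.05202268527883261 -167.53501384931837
```

```bash
python3 -m inch '[-0.5,-1.31,0,0, -0.67,-1.18,0,0, -0.96,-0.96,0,0, -1.17,-0.68,0,0, -1.31,-0.36,0,0]'
python3 -m inch '[-1.36,-0.01,0,0, -1.31,0.35,0,0, -1.18,0.67,0,0, -0.96,0.96,0,0, -0.68,1.17,0,0]'
python3 -m inch '[-0.36,1.31,0,0, -0.01,1.36,0,0, 0,0,0,0, 0,0,0,0, 0,0,0,0]'
python3 -c "
from h import *
t=get_state()['tcp_pos'];d=t[:2]-np.array([.5442,-.2445]);print(np.hypot(*d),np.degrees(np.arctan2(d[1],d[0])))"
```

```text
clock: 14.05
tcp_pos: [0.5376, -0.2962, 0.1952]
orientation: [-0.001, -0.014, 1.0, 0.002]
wrist_force: [-4.7, 9.3, 12.4]
finger_gap: 0.0239
grip_force: 42.4
clock: 14.47
tcp_pos: [0.5917, -0.2659, 0.1952]
orientation: [-0.001, -0.013, 1.0, -0.001]
wrist_force: [-6.5, -2.1, 9.0]
finger_gap: 0.024
grip_force: 42.1
clock: 14.88
tcp_pos: [0.5956, -0.2366, 0.1953]
orientation: [0.0, -0.015, 1.0, 0.001]
wrist_force: [1.1, 5.0, 7.2]
finger_gap: 0.0243
grip_force: 41.9
0.05202567038260378 8.759142578434073
```

One full turn open (azimuth 8.8° against 9.0°), forces modest. Second turn.

```bash
python3 -m inch '[0.35,1.31,0,0, 0.67,1.18,0,0, 0.96,0.96,0,0, 1.17,0.68,0,0, 1.31,0.36,0,0]'
python3 -m inch '[1.36,0.01,0,0, 1.31,-0.35,0,0, 1.18,-0.67,0,0, 0.96,-0.96,0,0, 0.68,-1.17,0,0]'
python3 -m inch '[0.36,-1.31,0,0, 0.01,-1.36,0,0, -0.35,-1.31,0,0, -0.67,-1.18,0,0, -0.96,-0.96,0,0]'
python3 -m inch '[-1.17,-0.68,0,0, -1.31,-0.36,0,0, -1.36,-0.01,0,0, -1.31,0.35,0,0, -1.18,0.67,0,0]'
python3 -m inch '[-0.96,0.96,0,0, -0.68,1.17,0,0, -0.36,1.31,0,0, -0.01,1.36,0,0, 0,0,0,0]'
python3 -m inch '[0,0,0,0, 0,0,0,0, 0,0,0,0, 0,0,0,0, 0,0,0,0]'
python3 -c "
from h import *
t=get_state()['tcp_pos'];d=t[:2]-np.array([.5442,-.2445]);print(np.hypot(*d),np.degrees(np.arctan2(d[1],d[0])))
a=snap('wrist','w2');b=snap('side','s3');cv2.imwrite('pics/m2.png',np.hstack([cv2.resize(a,(400,300)),cv2.resize(b[60:300,110:430],(400,300))]))"
```

```text
clock: 15.3
tcp_pos: [0.5515, -0.193, 0.1953]
orientation: [0.002, -0.015, 1.0, 0.001]
wrist_force: [5.5, 1.0, 3.6]
finger_gap: 0.024
grip_force: 41.8
clock: 15.72
tcp_pos: [0.4956, -0.226, 0.1953]
orientation: [0.001, -0.015, 1.0, 0.001]
wrist_force: [6.9, 4.0, 3.1]
finger_gap: 0.024
grip_force: 41.9
clock: 16.13
tcp_pos: [0.5133, -0.2865, 0.1952]
orientation: [0.0, -0.014, 1.0, 0.002]
wrist_force: [2.2, 10.8, 9.3]
finger_gap: 0.0239
grip_force: 42.3
clock: 16.55
tcp_pos: [0.5753, -0.2864, 0.1952]
orientation: [-0.002, -0.014, 1.0, 0.0]
wrist_force: [-9.1, 2.5, 11.5]
finger_gap: 0.0239
grip_force: 42.4
clock: 16.97
tcp_pos: [0.5956, -0.2365, 0.1953]
orientation: [0.0, -0.015, 1.0, 0.0]
wrist_force: [0.9, 3.5, 6.7]
finger_gap: 0.0237
grip_force: 42.1
clock: 17.38
tcp_pos: [0.5957, -0.2368, 0.1953]
orientation: [0.0, -0.015, 1.0, 0.001]
wrist_force: [0.9, 4.9, 7.5]
finger_gap: 0.0242
grip_force: 42.0
0.052059156389359054 8.55413933214685
```

View pics/m2.png

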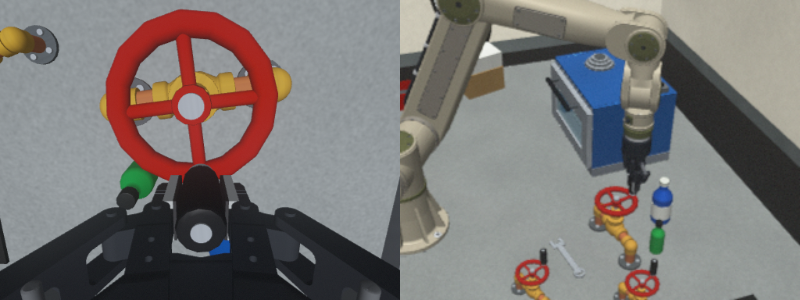

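The handle (200,225 in the left picture) sits between the fingers, the door is shut, and the bottles, wrench and cassette are in place. The wheel is within 0.01 rad of two turns. Handing in.

```bash
python3 -c "
from workcell import env
print(env.hand_in())"
```

```text
the job is handed in; nothing more can be done
None
```

I handed the job in at about 17.5 s on the robot's clock (limit 72 s), with the washer door shut, the feed valve about 0.01 rad from two full turns off its stop, the black handle held at about 42 N, and the loose things apparently undisturbed in the last pictures; the hand-in gave no verdict.

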